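Pack the clay stamps into their box

TASK

Put the clay stamps away: lift the lid off the plywood box by its knob and lay it, knob up, in the middle of the rubber mat, then stand every clay stamp upright on the floor of the box. Put the lid back so that it sits flat on the rim, then turn both turnbuttons square across the lid's edges to secure it. Leave the other things on the bench alone.

Things in the scene. Friction and masses are not known exactly. Their poses are not given: they have to be found in the camera images.
- box: Open-topped plywood box, fixed, 200 (x) x 220 (y) x 84 mm high, walls and floor 10 mm thick (180 x 200 mm inside, 74 mm deep). Origin: centre of its underside, on the bench; z up. Outside the middle of each x end stands a wooden block, 45 mm deep, 50 mm wide, 78 mm high, with a turnbutton on a pin
- lid_knob (a point): Middle of the knob of the loose plywood lid (400 g) that starts on the box; axes as the box's when shut. Board 208 (x) x 228 (y) x 10 mm; a 170 x 190 x 8 mm ledge under it fits the opening with 5 mm play. Round knob at the board's centre: head 34 mm wide, 10 to 36 mm above the board. This point is 20 mm above the board: 114 mm above the box's origin when home, 42 mm above the mat's when laid there
- mat: Flat black rubber mat, fixed, 240 (x) x 260 (y) x 4 mm, the place to lay the lid. Origin: centre of its underside
- near_button (a joint): Turnbutton at the box's -x end, a dark wooden wing (sizes: see its hinge). Value in rad, growing anticlockwise from above: at 0 the wing points along the box's -y, clear of the lid; at 1.57 along the box's +x, across the lid's edge. It stays where it is left (0.04 N m of friction); stops at -0.6 and 1.6
- far_button (a joint): Turnbutton at the box's +x end, the same. At 0 the wing points along the box's +y, clear of the lid; at 1.57 along the box's -x, across the lid's edge. Grows anticlockwise from above; same friction; stops at -0.6 and 1.6
- near_button_hinge (a point): On the upright pin of the turnbutton at the box's -x end, 125 mm from the box's origin, at mid-thickness of the wing. The wing is 18 mm wide, 16 mm thick (98 to 114 mm above the bench, 4 mm clear over the shut lid) and reaches 62 mm from the pin and 12 mm behind it
- far_button_hinge (a point): The same point of the turnbutton at the box's +x end, 125 mm from the box's origin; same wing
- stamp1_mid (a point): Clay stamp (160 g), absent on some runs: a terracotta block 70 (x) x 50 (y) x 20 mm with an upright wooden grip on top, 46 (x) x 20 (y) x 40 mm. 60 mm high in all; this point is on its centre line, half-way up, 30 mm above its underside; z up along the grip
- stamp2_mid (a point): Clay stamp (160 g), absent on some runs: a terracotta block 70 (x) x 50 (y) x 20 mm with an upright wooden grip on top, 46 (x) x 20 (y) x 40 mm. 60 mm high in all; this point is on its centre line, half-way up, 30 mm above its underside; z up along the grip
- stamp3_mid (a point): Clay stamp (160 g), absent on some runs: a terracotta block 70 (x) x 50 (y) x 20 mm with an upright wooden grip on top, 46 (x) x 20 (y) x 40 mm. 60 mm high in all; this point is on its centre line, half-way up, 30 mm above its underside; z up along the grip
- stamp4_mid (a point): Clay stamp (160 g), absent on some runs: a terracotta block 70 (x) x 50 (y) x 20 mm with an upright wooden grip on top, 46 (x) x 20 (y) x 40 mm. 60 mm high in all; this point is on its centre line, half-way up, 30 mm above its underside; z up along the grip
- disc: White ceramic disc, 48 mm across, 22 mm high, between the stamps; a bystander. Origin: centre of its underside
- jar: Glass jar, 72 mm across, 70 mm high; a bystander. Origin: centre of its underside
- brush: Brush lying on the bench near the robot; a bystander. Origin: where its handle and head axis lie
- hammer: Hammer lying on the bench to the left; a bystander. Origin: where its handle and head axis lie
Things that resemble listed ones, but are neither listed nor needed, are in the scene too. Leave any pink look-alike of the part that bears stamp3_mid alone. What is shaped like the part that bears stamp2_mid but yellow is not meant.

How it is judged:
On the way, in this order (a step that is already met when the one before it is completed fails the run):
1. the lid lies on the mat, knob up, let go of (x of lid_knob in the frame of mat between -0.06 and 0.06 m and y of lid_knob in the frame of mat between -0.06 and 0.06 m and z of lid_knob in the frame of mat below 0.05 m and angle between lid_knob's own z axis and vertical below 0.1 rad and contact force between the fingers and lid below 0.3 N), for 0.2 s.
2. every stamp stands upright on the floor of the box (x of stamp1_mid in the frame of box between -0.07 and 0.07 m and y of stamp1_mid in the frame of box between -0.08 and 0.08 m and z of stamp1_mid in the frame of box between 0.03 and 0.05 m and angle between each of stamp1_mid, stamp2_mid, stamp3_mid, stamp4_mid's own z axis and vertical below 0.2 rad and x of stamp2_mid in the frame of box between -0.07 and 0.07 m and y of stamp2_mid in the frame of box between -0.08 and 0.08 m and z of stamp2_mid in the frame of box between 0.03 and 0.05 m and x of stamp3_mid in the frame of box between -0.07 and 0.07 m and y of stamp3_mid in the frame of box between -0.08 and 0.08 m and z of stamp3_mid in the frame of box between 0.03 and 0.05 m and x of stamp4_mid in the frame of box between -0.07 and 0.07 m and y of stamp4_mid in the frame of box between -0.08 and 0.08 m and z of stamp4_mid in the frame of box between 0.03 and 0.05 m), for 0.2 s.
3. the lid is back on the box, flat on the rim (x of lid_knob in the frame of box between -0.01 and 0.01 m and y of lid_knob in the frame of box between -0.01 and 0.01 m and z of lid_knob in the frame of box between 0.108 and 0.1175 m and angle between lid_knob's own z axis and vertical below 0.04 rad and angle between the x axis of lid_knob and the x axis of box, either way round below 0.15 rad), for 0.2 s.
4. both turnbuttons are turned across the lid (all of step 3 and value of joint each of near_button, far_button above 1.25 rad), for 0.2 s.
At the end, for the whole second after the job is handed in: Every stamp stands upright (0.2 rad) on the box's floor; lid flat on the rim (centred to 10 mm, square to 0.15 rad, level to 0.04 rad); both turnbuttons past 1.25 rad. Before that the lid was laid knob up on the mat, within 60 mm of its middle each way (all of step 2 and all of step 4); the robot touches nothing.
It fails at once if a bystander is pushed more than 60 mm from its place (distance of any of disc, jar, brush, hammer from where it was at the start of the episode above 0.06 m).
It fails at once if a standing bystander is knocked over (angle between any of disc, jar's own z axis and vertical above 0.5 rad).
Of stamp1, stamp2, stamp3, stamp4 only 2 to 4 are there at a start; the rules pass over those that are not, and their reading is None.
At some moment in a run one of stamp1, stamp2, stamp3, stamp4 may be knocked a few centimetres aside while the robot is not near it.
It also fails if it takes over 210 s, if anything falls off the work surface, if the arm or the gripper's body presses on something with over 40 N, if the wrist force passes 120 N, or if a joint passes its speed limit or range.

ROBOT

A 6-joint arm with a two-finger parallel gripper is mounted at the origin on the work surface. World frame = base frame: x ahead of the robot, y to its left, z up, the work surface at z = 0. Lengths are in m, angles in rad, forces in N, time in s.
With the tool pointing down it reaches from about 0.25 to 0.725 m from the base axis. Payload 4 kg.
Tool frame: the origin (TCP) lies on the centre line of the jaws, within the pads' length; the fingertips stand 17 mm ahead of it and the grasp point (between the pads) lies 2 mm behind it (arm.tips_ahead is the distance from the TCP to the fingertips, in m); z points along the fingers, y is the line along which they close (so a half turn about z gives the same grasp; the last joint's range is limited). The gripper opens to 85 mm and grips with 20 to 120 N. Pads are 22 mm wide; open, the fingers measure 114 mm over their backs; the gripper's body (76 mm by 85 mm) begins 54 mm behind the grasp point. The pads swing forward as they close: fully open they stand 13 mm farther back than shut.
Start: joints at [-1.142, 0.241, 0.005, 1.335, 0, 1.571], TCP at [0.208, -0.455, 0.248] pointing down, gripper open.
Joint ranges: [-2.72, 2.72], [-1.05, 1.87], [-1.09, 1.28], [-1.99, 2.15], [-1.42, 1.44], [-3.14, 3.14]. Speed limits (rad/s): [2.79, 2.79, 3.14, 3.14, 3.14, 3.14].

INTERFACE

Orientations are given as a 3x3 rotation matrix whose columns are the frame's x, y, z axes.
In Python, from station import arm, imaging, close_job gives the robot as it stands.
- The arm moves only by the tool carry_out, never from a script. Its arguments are lists of equal length, an entry for each row: "gripper": the opening, from 0 (shut) to 1 (fully open); "delta_pos": the shift along the tool's x, y, z in m, a list of three; "spin": the turn about the tool's z in degrees. A call has 1 to 10 rows; each row is the pose to reach, as a shift and turn from the pose commanded when the call began, along the tool's axes at that moment; what a row does not reach only later rows make up. A row lasts 1/12 s, in which the tool goes at most 41.7 mm and 7.16 degrees, less where a joint would pass 70% of its speed; a pose out of reach is approached as far as the arm can. A call with a gripper value outside its range is refused whole. The fingers move at their own pace and stop on an object; "squeeze" is the grip in N (left out, the last holds). Time passes only in rows, so rows that repeat a pose let the fingers close. It gives the time, the measured TCP pose, the force, the opening and the grip force at its end, in the units of the state.
- arm.state(): the state, without advancing time (a new reading comes with each control period).
- imaging.camera(name): name is "scene" or "top" or "wrist"; returns a dict with "color" (420x560x3 uint8, red, green, blue), "depth" (420x560 float32, m along the optical axis (not along the pixel's ray), 0 where there is no reading), "fx", "fy", "cx", "cy" (pixels), "k1" (the pictures are not rectified: a ray, as slopes to the right and down, at radius r is drawn at 1 + k1 r^2 times it, then the intrinsics apply), "camera_from_world" (4x4, takes a point from world to camera coordinates). Camera axes: x right, y down, z forward; pixel columns grow to the right and rows downward; lengths in m; the calibration is good to about 2 mm. A picture is of the moment at which its call begins.
- close_job(): hands the job in; it is judged then, once.
The state is a dict: "time": time; "joint_positions": joint angles; "joint_vel": joint speeds; "joint_efforts": joint torques, N m; "eef_pos": TCP position; "eef_rot": TCP orientation; "ft_force": force on the tool from outside, world axes, zero at the start; "wrist_torque": the same for the moment, N m; "finger_gap": opening from 0.0 (shut) to 1.0 (fully open); "grasp_force": force on a finger pad.
Only numpy, scipy, OpenCV 4.12 (cv2) and the standard library are available. Lean on these libraries where they do the work, as an engineer would, in place of code of your own. Each camera call takes 0.05 s, during which the arm holds its last target. There are 200 camera calls.

## Working session

There is one attempt and no reset: what is moved stays moved. The work goes in short steps, Python scripts to look and compute and a tool call to move; the robot and the scene stay as the last step left them, time stands still between calls to the robot, and variables do not carry over. Pictures are saved under pics/ and viewed, at most 14 in all, crops included, and the job is handed in when it is done.

Besides the shell and the picture viewer there is one more tool, called after ">>>" as name(argument=value, ...), one argument or row to a line, values as JSON. carry_out: Moves the arm, as the interface text tells. Its arguments: {"type":"object","properties":{"gripper":{"type":"array","items":{"type":"number"}},"delta_pos":{"type":"array","items":{"type":"array","items":{"type":"number"}}},"spin":{"type":"array","items":{"type":"number"}},"squeeze":{"type":"number"}},"required":["gripper","delta_pos","spin"]}

```bash
mkdir -p pics
cat > h.py <<'E'
import numpy as np, cv2
from station import arm, imaging, close_job
def shot(n, save=None):
    d=imaging.camera(n)
    if save: cv2.imwrite('pics/'+save, d['color'][:,:,::-1])
    return d
def cloud(d):
    h,w=d['depth'].shape
    K=np.array([[d['fx'],0,d['cx']],[0,d['fy'],d['cy']],[0,0,1]])
    u,v=np.meshgrid(np.arange(w),np.arange(h))
    p=np.stack([u.ravel(),v.ravel()],1).astype(np.float64)[:,None]
    s=cv2.undistortPoints(p,K,np.array([d['k1'],0,0,0,0.]))[:,0]
    z=d['depth'].ravel()
    c=np.c_[s*z[:,None],z]
    T=np.linalg.inv(d['camera_from_world'])
    P=(c@T[:3,:3].T+T[:3,3]).reshape(h,w,3)
    P[d['depth']==0]=np.nan
    return P
E
python3 - <<'E'
from h import *
s=arm.state(); print(s['time'],s['eef_pos'],s['eef_rot'],s['finger_gap'])
a=shot('scene','s0.png'); b=shot('top','t0.png')
np.savez('d0.npz',pt=cloud(b),ct=b['color'],ps=cloud(a),cs=a['color'])
print(np.linalg.inv(b['camera_from_world']).round(3),b['fx'],b['k1'])
E
```

```text
0.0 [ 0.20762641 -0.4541912   0.24740486] [[ 9.09463692e-01  4.15782407e-01 -8.84684817e-04]
 [ 4.15783348e-01 -9.09461713e-01  1.89728593e-03]
 [-1.57288576e-05 -2.09334988e-03 -9.99997809e-01]] 1.0020663307159807
[[ 0.024 -0.992  0.127  0.4  ]
 [-1.    -0.023  0.012  0.079]
 [-0.009 -0.128 -0.992  1.359]
 [ 0.     0.     0.     1.   ]] 427.1234908085764 -0.1267535948171477
```

View pics/t0.png

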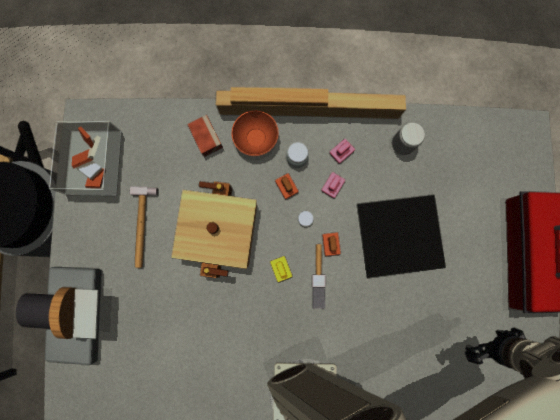

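View pics/s0.png

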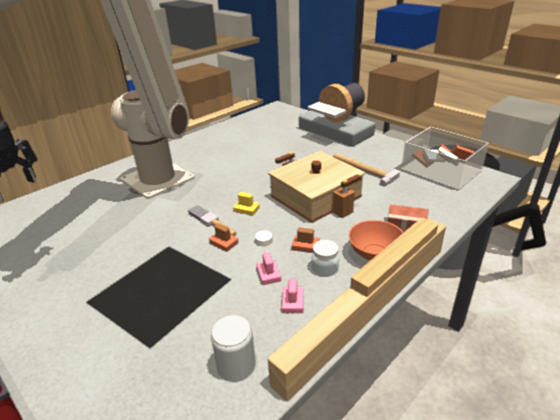

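The top view shows the box with its lid at (213,230) and the turnbuttons at (215,188) and (213,270). The mat is at (400,236). There are two terracotta stamps, at (287,186) and (332,244); the pink ones and the yellow one at (281,268) are decoys. The disc is at (306,218), with the jar and brush nearby.

Run:
```python
from h import *
d=np.load('d0.npz');P=d['pt'];c=d['ct'];hsv=cv2.cvtColor(c,cv2.COLOR_RGB2HSV)
R=np.zeros(c.shape[:2],bool)
def rect(m,name):
    p=P[m];p=p[~np.isnan(p).any(1)]
    r=cv2.minAreaRect((p[:,:2]*1000).astype(np.float32))
    print(name,len(p),'rect c',np.round(r[0],1),'size',np.round(r[1],1),'ang',round(r[2],1),'mean',p.mean(0).round(4),'z',np.percentile(p[:,2],[5,50,95]).round(3))
def win(x0,x1,y0,y1):
    w=R.copy();w[y0:y1,x0:x1]=1;return w
Z=P[:,:,2]
lid=win(165,265,185,275)&(Z>.08)&(Z<.1)&(hsv[...,0]<32)&(hsv[...,2]>130)
k=cv2.morphologyEx(lid.astype(np.uint8),cv2.MORPH_OPEN,np.ones((5,5)));rect(k>0,'lid')
rect(win(195,230,215,242)&(Z>.115),'knob')
rect(win(350,455,190,282)&(hsv[...,2]<40)&(Z<.02),'mat')
for n,w in (('A',win(272,302,170,202)),('B',win(318,345,230,260))):
    m=w&(hsv[...,1]>130)&((hsv[...,0]<16)|(hsv[...,0]>172))
    rect(m&(Z<.035)&(Z>.008),n+' base'); rect(m&(Z>.048),n+' grip'); rect(w&(Z>.05),n+' top')
for n,w in (('far',win(190,240,172,200)),('near',win(190,240,258,285))):
    rect(w&(Z>.103)&(Z<.125),n)
for n,w in (('disc',win(296,316,208,230)),('jar',win(282,312,138,170)),('yel',win(268,295,255,285)),('brush',win(305,330,240,310)),('hammer',win(125,165,180,270))):
    rect(w&(Z>.012),n)
im=cv2.resize(c[160:300,160:360],None,fx=4,fy=4,interpolation=cv2.INTER_CUBIC)
cv2.imwrite('pics/c0.png',im[:,:,::-1])
```

```text
lid 4872 rect c [504.2 287.8] size [230.3 208.4] ang 83.3 mean [0.5029 0.2863 0.0939] z [0.09  0.094 0.098]
knob 105 rect c [503.8 285. ] size [29.6 29.4] ang 0.9 mean [0.5032 0.2849 0.1293] z [0.124 0.129 0.134]
mat 5700 rect c [ 500.9 -300.1] size [236.1 257.6] ang 8.0 mean [ 0.4996 -0.2984  0.0039] z [-0.001  0.004  0.008]
A base 225 rect c [651.1  71.4] size [68.8 47.8] ang 29.6 mean [0.647  0.0717 0.0197] z [0.014 0.02  0.025]
A grip 95 rect c [651.8  70. ] size [44.5 20.6] ang 31.2 mean [0.651  0.0702 0.0592] z [0.053 0.059 0.065]
A top 94 rect c [651.8  70. ] size [44.5 20.6] ang 31.2 mean [0.6512 0.0702 0.0593] z [0.054 0.059 0.065]
B base 232 rect c [468.9 -73.6] size [67.9 48.1] ang 8.2 mean [ 0.4672 -0.0708  0.0199] z [0.015 0.02  0.025]
B grip 94 rect c [469.5 -73.6] size [42.8 20.9] ang 1.9 mean [ 0.4706 -0.0733  0.0591] z [0.052 0.06  0.064]
B top 94 rect c [469.5 -73.6] size [42.8 20.9] ang 1.9 mean [ 0.4706 -0.0733  0.0591] z [0.052 0.06  0.064]
far 156 rect c [631.4 297.3] size [74.2 18.4] ang 83.2 mean [0.6307 0.2966 0.1136] z [0.108 0.114 0.118]
near 162 rect c [376.1 274.2] size [75.1 18.2] ang 83.5 mean [0.3761 0.2739 0.1138] z [0.11  0.114 0.118]
disc 182 rect c [548.6   8.6] size [45. 46.] ang 64.3 mean [0.5483 0.0084 0.0221] z [0.018 0.022 0.027]
jar 431 rect c [746.   37.7] size [63.1 70.5] ang 19.0 mean [0.7422 0.0395 0.061 ] z [0.027 0.068 0.074]
yel 362 rect c [388.6  82.1] size [69.9 50. ] ang 22.6 mean [0.3887 0.0821 0.0308] z [0.016 0.021 0.062]
brush 671 rect c [374.5 -40. ] size [ 43.7 215.2] ang 85.6 mean [ 0.3647 -0.0382  0.0185] z [0.013 0.018 0.023]
hammer 763 rect c [509.2 525.2] size [258.   86.9] ang 3.9 mean [0.5272 0.5341 0.0231] z [0.015 0.024 0.029]
```

View pics/c0.png

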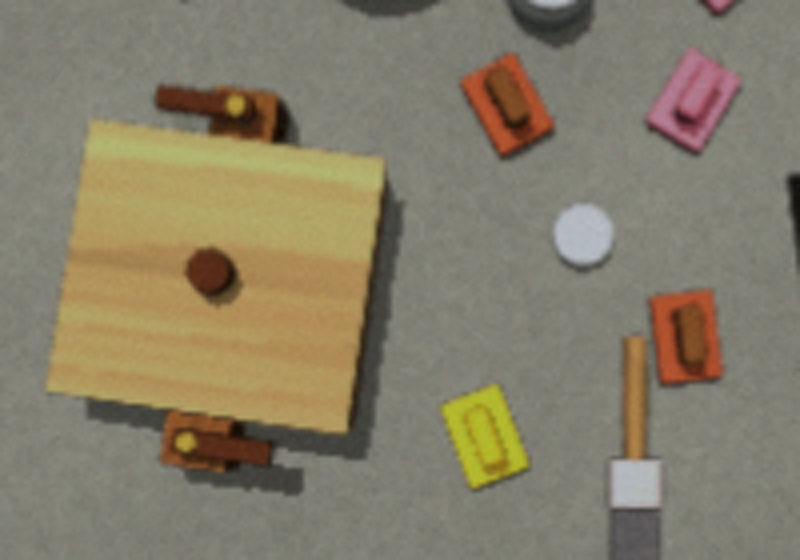

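The wings point +y at the far end and -y at the near end, so both buttons are at 0. Both pin positions and the knob agree on the box centre: (0.504, 0.286), yaw -6.5°.

```bash
cat > go.py <<'E'
import sys
from h import *
def go(x,y,z,yaw=None):
    s=arm.state();R=np.array(s['eef_rot']);d=R.T@(np.array([x,y,z])-s['eef_pos'])
    yw=np.degrees(np.arctan2(R[1,0],R[0,0]))
    sp=0 if yaw is None else (yw-yaw+90)%180-90
    print('d',d.round(4),'spin',round(sp,1),'| yaw',round(yw,1),'q',np.round(s['joint_positions'],2),'t',s['time'],'F',np.round(s['ft_force'],1),'gap',round(s['finger_gap'],3),'pos',np.round(s['eef_pos'],4))
if __name__=='__main__': go(*map(float,sys.argv[1:]))
E
python3 go.py .504 .2855 .24 -6.5
```

```text
d [ 0.5771 -0.5496  0.0085] spin 31.1 | yaw 24.6 q [-1.14  0.24  0.    1.34  0.    1.57] t 0.1 F [-0.2 -0.1 -0. ] gap 1.003 pos [ 0.2077 -0.4543  0.2475]
```

>>> carry_out(
  gripper=[1, 1, 1, 1, 1, 1, 1, 1, 1, 1],
  delta_pos=[
    [0.028, -0.027, 0],
    [0.056, -0.053, 0],
    [0.084, -0.08, 0],
    [0.112, -0.107, 0],
    [0.14, -0.133, 0],
    [0.168, -0.16, 0],
    [0.196, -0.187, 0],
    [0.224, -0.213, 0],
    [0.252, -0.24, 0],
    [0.28, -0.267, 0],
  ],
  spin=[3, 6, 9, 12, 15, 18, 21, 24, 27, 31],
  squeeze=60,
)

```text
time: 0.93
eef_pos: [0.3515, -0.0936, 0.2482]
eef_rot: [[0.993, -0.115, -0.0], [-0.115, -0.993, -0.0], [-0.0, 0.0, -1.0]]
ft_force: [0.6, -0.3, -0.8]
finger_gap: 1.002
grasp_force: 0.0
```

```bash
python3 go.py .504 .2855 .24 -6.5
```

```text
d [ 0.1078 -0.3942  0.0082] spin -0.1 | yaw -6.6 q [-0.26 -0.03 -0.3   1.3  -0.    3.  ] t 0.9333 F [ 0.6 -0.3 -0.8] gap 1.002 pos [ 0.3515 -0.0936  0.2482]
```

>>> carry_out(
  gripper=[1, 1, 1, 1, 1, 1, 1, 1, 1, 1],
  delta_pos=[
    [0.011, -0.039, 0],
    [0.022, -0.079, 0],
    [0.032, -0.118, 0],
    [0.043, -0.158, 0],
    [0.054, -0.197, 0],
    [0.065, -0.236, 0],
    [0.076, -0.276, 0],
    [0.086, -0.315, 0],
    [0.097, -0.355, 0],
    [0.108, -0.394, 0.008],
  ],
  spin=[-7, -14, -21, -28, -35, -42, -49, -56, -63, -70],
)

```text
time: 1.77
eef_pos: [0.5037, 0.2864, 0.2412]
eef_rot: [[0.439, 0.898, 0.002], [0.898, -0.439, 0.001], [0.002, 0.001, -1.0]]
ft_force: [1.5, 0.1, 0.4]
finger_gap: 0.998
grasp_force: 0.0
```

```bash
python3 go.py .504 .2855 .118 83.5
```

```text
d [-0.0009  0.0005  0.1232] spin -19.5 | yaw 64.0 q [ 0.52  0.4   0.21  1.38 -0.    2.54] t 1.7667 F [1.5 0.1 0.4] gap 0.998 pos [0.5037 0.2864 0.2412]
```

>>> carry_out(
  gripper=[1, 1, 1, 1, 1, 1, 1, 1, 1, 1],
  delta_pos=[
    [0, 0, 0.01],
    [-0.001, 0, 0.03],
    [-0.001, 0, 0.05],
    [-0.001, 0, 0.07],
    [-0.001, 0, 0.09],
    [-0.001, 0, 0.105],
    [-0.001, 0, 0.115],
    [-0.001, 0, 0.12],
    [-0.001, 0, 0.122],
    [-0.001, 0, 0.122],
  ],
  spin=[-7, -14, -19.5, -19.5, -19.5, -19.5, -19.5, -19.5, -19.5, -19.5],
)

```text
time: 2.6
eef_pos: [0.5026, 0.2831, 0.1184]
eef_rot: [[0.121, 0.993, -0.0], [0.993, -0.121, -0.0], [-0.0, -0.0, -1.0]]
ft_force: [-0.4, 0.1, 0.1]
finger_gap: 1.0
grasp_force: 0.0
```

>>> carry_out(
  gripper=[0.3, 0, 0, 0, 0, 0, 0, 0, 0, 0],
  delta_pos=[
    [0, 0, 0],
    [0, 0, 0],
    [0, 0, 0],
    [0, 0, 0],
    [0, 0, 0],
    [0, 0, 0],
    [0, 0, 0],
    [0, 0, 0],
    [0, 0, 0],
    [0, 0, 0],
  ],
  spin=[0, 0, 0, 0, 0, 0, 0, 0, 0, 0],
  squeeze=60,
)

```text
time: 3.43
eef_pos: [0.5026, 0.2834, 0.1193]
eef_rot: [[0.121, 0.993, 0.001], [0.993, -0.121, 0.001], [0.001, 0.001, -1.0]]
ft_force: [-1.3, -0.2, 5.9]
finger_gap: 0.375
grasp_force: 60.4
```

```bash
python3 go.py .504 .2855 .2
```

```text
d [ 0.0024  0.0012 -0.0807] spin 0 | yaw 83.1 q [ 0.51  0.47 -0.    1.09  0.    2.2 ] t 3.4333 F [-1.3 -0.2  5.9] gap 0.375 pos [0.5026 0.2834 0.1193]
```

>>> carry_out(
  gripper=[0, 0, 0, 0, 0, 0, 0, 0, 0, 0],
  delta_pos=[
    [0, 0, -0.005],
    [0, 0, -0.015],
    [0, 0, -0.03],
    [0, 0, -0.045],
    [0, 0, -0.06],
    [0, 0, -0.075],
    [0, 0, -0.085],
    [0, 0, -0.095],
    [0, 0, -0.1],
    [0, 0, -0.1],
  ],
  spin=[0, 0, 0, 0, 0, 0, 0, 0, 0, 0],
)

```text
time: 4.27
eef_pos: [0.503, 0.2833, 0.2194]
eef_rot: [[0.121, 0.993, 0.002], [0.993, -0.121, 0.001], [0.001, 0.001, -1.0]]
ft_force: [0.5, -0.5, -4.4]
finger_gap: 0.377
grasp_force: 60.1
```

Run:
```python
from go import *
go(.5,-.299,.2,98)
d=shot('top');P=cloud(d);w=np.zeros(P.shape[:2],bool);w[160:290,150:275]=1
Z=P[...,2];print((w&(Z>.15)).sum(),(w&(Z<.02)).sum())
shot('scene','s1.png')
```

```text
d [-0.5784  0.0673  0.0189] spin -14.9 | yaw 83.1 q [ 0.51  0.41  0.16  1.33 -0.    2.2 ] t 4.2667 F [ 0.5 -0.5 -4.4] gap 0.377 pos [0.503  0.2833 0.2194]
9517 6202
```

View pics/s1.png

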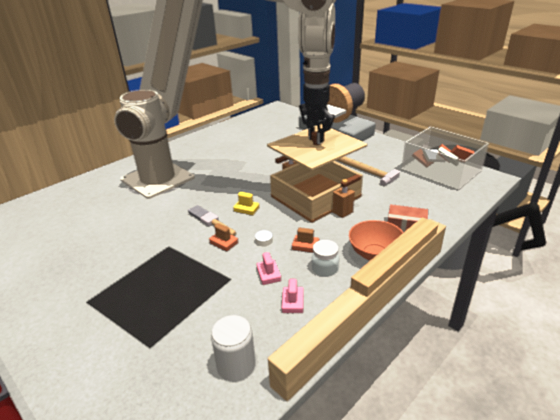

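The lid hangs level at (320,145), and the empty box below it at (315,190) is open. I'll carry the lid to the mat.

>>> carry_out(
  gripper=[0, 0, 0, 0, 0, 0, 0, 0, 0, 0],
  delta_pos=[
    [-0.01, 0.001, 0],
    [-0.03, 0.003, 0],
    [-0.06, 0.007, 0],
    [-0.095, 0.011, 0],
    [-0.13, 0.015, 0],
    [-0.165, 0.019, 0],
    [-0.2, 0.023, 0],
    [-0.235, 0.027, 0],
    [-0.27, 0.031, 0],
    [-0.3, 0.035, 0],
  ],
  spin=[0, -1, -2, -3, -4, -5, -6, -7, -8, -9],
)

```text
time: 5.2
eef_pos: [0.4996, -0.0218, 0.2176]
eef_rot: [[-0.036, 0.999, -0.002], [0.999, 0.036, -0.001], [-0.001, -0.002, -1.0]]
ft_force: [1.1, -0.2, -4.6]
finger_gap: 0.376
grasp_force: 60.1
```

```bash
python3 go.py .5 -.299 .2 98
```

```text
d [-0.277  -0.0095  0.0178] spin -6.0 | yaw 92.0 q [-0.04  0.26 -0.05  1.26 -0.    1.49] t 5.2 F [ 1.1 -0.2 -4.6] gap 0.376 pos [ 0.4996 -0.0218  0.2176]
```

>>> carry_out(
  gripper=[0, 0, 0, 0, 0, 0, 0, 0, 0, 0],
  delta_pos=[
    [-0.03, -0.001, 0],
    [-0.065, -0.002, 0],
    [-0.1, -0.003, 0],
    [-0.135, -0.005, 0],
    [-0.17, -0.006, 0],
    [-0.205, -0.007, 0],
    [-0.24, -0.008, 0],
    [-0.265, -0.009, 0.01],
    [-0.275, -0.0095, 0.03],
    [-0.277, -0.0095, 0.05],
  ],
  spin=[-1, -2, -3, -4, -5, -6, -6, -6, -6, -6],
)

```text
time: 6.03
eef_pos: [0.5007, -0.2999, 0.1675]
eef_rot: [[-0.136, 0.991, 0.001], [0.991, 0.136, -0.002], [-0.002, 0.0, -1.0]]
ft_force: [0.7, 0.5, -5.2]
finger_gap: 0.377
grasp_force: 60.2
```

```bash
python3 go.py .5 -.299 .049 98
```

```text
d [ 0.0012 -0.0007  0.1185] spin -0.2 | yaw 97.8 q [-0.54  0.45  0.09  1.21 -0.    0.9 ] t 6.0333 F [ 0.7  0.5 -5.2] gap 0.377 pos [ 0.5007 -0.2999  0.1675]
```

>>> carry_out(
  gripper=[0, 0, 0, 0, 0, 0, 0, 0, 0, 0],
  delta_pos=[
    [0, 0, 0.02],
    [0, 0, 0.045],
    [0, 0, 0.07],
    [0, 0, 0.09],
    [0, 0, 0.105],
    [0, 0, 0.112],
    [0, 0, 0.116],
    [0, 0, 0.118],
    [0, 0, 0.119],
    [0, 0, 0.1195],
  ],
  spin=[0, 0, 0, 0, 0, 0, 0, 0, 0, 0],
)

```text
time: 6.87
eef_pos: [0.5022, -0.2966, 0.0498]
eef_rot: [[-0.14, 0.99, 0.002], [0.99, 0.14, -0.001], [-0.001, 0.001, -1.0]]
ft_force: [-0.2, 0.0, -4.1]
finger_gap: 0.376
grasp_force: 60.1
```

>>> carry_out(
  gripper=[0, 0, 0, 0],
  delta_pos=[
    [0, 0, 0.0005],
    [0, 0, 0.0005],
    [0, 0, 0.001],
    [0, 0, 0.001],
  ],
  spin=[0, 0, 0, 0],
)

```text
time: 7.2
eef_pos: [0.5018, -0.2962, 0.0482]
eef_rot: [[-0.14, 0.99, 0.001], [0.99, 0.14, -0.0], [-0.0, 0.001, -1.0]]
ft_force: [-0.2, 1.4, -5.4]
finger_gap: 0.377
grasp_force: 60.1
```

>>> carry_out(
  gripper=[0, 0, 0, 0],
  delta_pos=[
    [0, 0, 0.001],
    [0, 0, 0.002],
    [0, 0, 0.002],
    [0, 0, 0.002],
  ],
  spin=[0, 0, 0, 0],
)

```text
time: 7.53
eef_pos: [0.5019, -0.2963, 0.0473]
eef_rot: [[-0.14, 0.99, 0.001], [0.99, 0.14, -0.001], [-0.001, 0.001, -1.0]]
ft_force: [-2.3, 1.9, 5.4]
finger_gap: 0.38
grasp_force: 61.3
```

Touchdown at 0.0473, as predicted. Release and lift.

>>> carry_out(
  gripper=[0.5, 0.8, 1, 1, 1, 1, 1, 1, 1, 1],
  delta_pos=[
    [0, 0, 0],
    [0, 0, 0],
    [0, 0, 0],
    [0, 0, 0],
    [0, 0, 0],
    [0, 0, 0],
    [0, 0, 0],
    [0, 0, -0.01],
    [0, 0, -0.03],
    [0, 0, -0.05],
  ],
  spin=[0, 0, 0, 0, 0, 0, 0, 0, 0, 0],
)

```text
time: 8.37
eef_pos: [0.5009, -0.2957, 0.0961]
eef_rot: [[-0.14, 0.99, -0.002], [0.99, 0.14, 0.001], [0.001, -0.002, -1.0]]
ft_force: [-0.1, 0.4, 0.5]
finger_gap: 1.0
grasp_force: 0.0
```

>>> carry_out(
  gripper=[1, 1, 1, 1, 1, 1],
  delta_pos=[
    [0, 0, -0.03],
    [0, 0, -0.06],
    [0, 0, -0.09],
    [0, 0, -0.12],
    [0, 0, -0.13],
    [0, 0, -0.13],
  ],
  spin=[0, 0, 0, 0, 0, 0],
)

```text
time: 8.87
eef_pos: [0.5034, -0.2972, 0.2303]
eef_rot: [[-0.14, 0.99, 0.007], [0.99, 0.14, -0.004], [-0.005, 0.006, -1.0]]
ft_force: [1.0, -0.7, 0.6]
finger_gap: 1.002
grasp_force: 0.0
```

```bash
cat > meas.py <<'E'
from h import *
def stamps(fn=None):
    d=shot('top',fn);P=cloud(d);c=d['color'];hsv=cv2.cvtColor(c,cv2.COLOR_RGB2HSV);Z=P[...,2]
    # orange-red terracotta blocks lying on the bench/in the box
    m=((hsv[...,1]>150)&((hsv[...,0]<14)|(hsv[...,0]>175))&(P[...,0]>.25)&(P[...,0]<.75)&(np.abs(P[...,1])<.45)&(Z<.1)).astype(np.uint8)
    n,l,st,_=cv2.connectedComponentsWithStats(cv2.morphologyEx(m,cv2.MORPH_CLOSE,np.ones((5,5))))
    for i in range(1,n):
        if st[i,4]<60 or st[i,4]>700: continue
        p=P[l==i];p=p[~np.isnan(p).any(1)];t=p[p[:,2]>np.percentile(p[:,2],98)-.012]
        f=lambda q:(lambda r:(np.round(r[0],1),np.round(r[1],1),round(r[2],1)))(cv2.minAreaRect((q[:,:2]*1000).astype(np.float32)))
        print(st[i],'all',f(p),'top',f(t),'n',len(t),'z',np.percentile(p[:,2],[5,98]).round(3))
if __name__=='__main__':
    import sys
    stamps(sys.argv[1] if len(sys.argv)>1 else None)
E
python3 meas.py t1.png; python3 go.py .47 -.0735 .2 95
```

```text
[276 174  22  25 320] all (array([650.3,  71. ]), array([67.8, 46.8]), 30.6) top (array([651.5,  69.9]), array([45.5, 19.9]), 30.3) n 92 z [0.015 0.063]
[213 183  18  13 146] all (array([624.7, 270.3]), array([46. , 39.3]), 82.4) top (array([624.7, 270.3]), array([46. , 39.3]), 82.4) n 127 z [0.051 0.084]
[398 229  11  11  89] all (array([ 502.2, -291.9]), array([30.1, 30.2]), 19.9) top (array([ 502.2, -292. ]), array([30.4, 29.6]), 17.3) n 85 z [0.051 0.063]
[323 233  17  23 329] all (array([468.9, -73.6]), array([67.7, 47.8]), 8.3) top (array([469.6, -74.4]), array([43.1, 18.8]), 1.9) n 90 z [0.015 0.063]
d [ 0.2255 -0.0008  0.027 ] spin 3.1 | yaw 98.1 q [-0.53  0.41  0.19  1.35 -0.    0.9 ] t 8.9167 F [ 0.3  1.  -0.6] gap 0.997 pos [ 0.5023 -0.2966  0.2276]
```

View pics/t1.png

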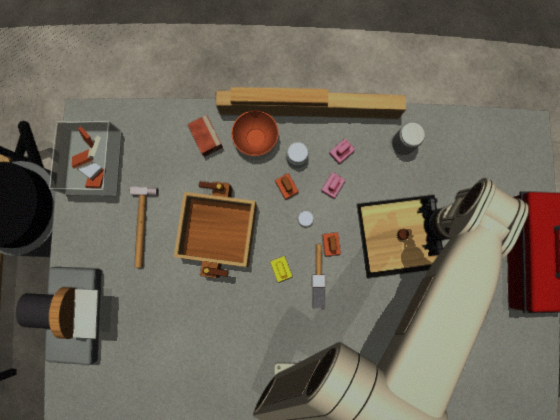

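The lid lies on the mat, knob at (403,235), and the box is empty at (216,230). Next is stamp B, at (0.469, -0.074) with its long axis at about 7°.

>>> carry_out(
  gripper=[0.55, 0.55, 0.55, 0.55, 0.55, 0.55, 0.55, 0.55, 0.55, 0.55],
  delta_pos=[
    [0.02, 0, 0],
    [0.05, 0, 0],
    [0.08, 0, 0],
    [0.11, 0, 0.01],
    [0.14, 0, 0.02],
    [0.17, 0, 0.03],
    [0.195, -0.001, 0.04],
    [0.215, -0.001, 0.05],
    [0.225, -0.001, 0.06],
    [0.225, -0.001, 0.065],
  ],
  spin=[-7, -14, -21, -28, -35, -42, -49, -56, -63, -70],
)

```text
time: 9.75
eef_pos: [0.466, -0.0709, 0.1574]
eef_rot: [[-0.98, 0.198, -0.007], [0.198, 0.98, 0.002], [0.007, 0.0, -1.0]]
ft_force: [0.5, -0.2, 0.5]
finger_gap: 0.553
grasp_force: 0.0
```

```bash
python3 go.py .469 -.074 .046 187;python3 meas.py
```

```text
d [-0.0043 -0.0024  0.1113] spin -18.4 | yaw 168.6 q [-0.15  0.25 -0.23  1.1   0.    0.05] t 9.75 F [ 0.5 -0.2  0.5] gap 0.553 pos [ 0.466  -0.0709  0.1574]
[276 174  22  25 319] all (array([650.4,  71.2]), array([67.7, 46.5]), 29.9) top (array([651.8,  69.9]), array([44.7, 19.8]), 30.7) n 92 z [0.014 0.064]
[213 183  18  14 146] all (array([625.6, 271.5]), array([48.6, 39.6]), 83.6) top (array([625.6, 271.5]), array([48.6, 39.6]), 83.6) n 135 z [0.064 0.083]
[398 229  11  11  87] all (array([ 502.4, -291.2]), array([29.2, 32.2]), 28.2) top (array([ 502.4, -291.2]), array([29.2, 32.2]), 28.2) n 85 z [0.053 0.062]
[324 243   9  13  71] all (array([453.3, -63.7]), array([38.4, 23.6]), 6.7) top (array([453.3, -63.7]), array([38.4, 23.5]), 6.6) n 67 z [0.014 0.026]
```

>>> carry_out(
  gripper=[0.55, 0.55, 0.55, 0.55, 0.55, 0.55, 0.55, 0.55, 0.55, 0.55],
  delta_pos=[
    [-0.004, -0.002, 0.01],
    [-0.004, -0.002, 0.025],
    [-0.004, -0.002, 0.04],
    [-0.004, -0.002, 0.06],
    [-0.004, -0.002, 0.08],
    [-0.004, -0.002, 0.095],
    [-0.004, -0.002, 0.105],
    [-0.004, -0.002, 0.11],
    [-0.004, -0.002, 0.111],
    [-0.004, -0.002, 0.111],
  ],
  spin=[-7, -14, -18, -18, -18, -18, -18, -18, -18, -18],
)

```text
time: 10.63
eef_pos: [0.4719, -0.0764, 0.0491]
eef_rot: [[-0.995, -0.104, -0.002], [-0.104, 0.995, 0.0], [0.002, 0.0, -1.0]]
ft_force: [-0.4, 0.4, 0.4]
finger_gap: 0.548
grasp_force: 0.0
```

>>> carry_out(
  gripper=[0.2, 0, 0, 0, 0, 0, 0, 0],
  delta_pos=[
    [0, 0, 0],
    [0, 0, 0],
    [0, 0, 0],
    [0, 0, 0],
    [0, 0, 0],
    [0, 0, 0],
    [0, 0, 0],
    [0, 0, 0],
  ],
  spin=[0, 0, 0, 0, 0, 0, 0, 0],
  squeeze=50,
)

```text
time: 11.3
eef_pos: [0.4733, -0.0763, 0.0506]
eef_rot: [[-0.994, -0.106, 0.002], [-0.106, 0.994, -0.0], [-0.002, -0.0, -1.0]]
ft_force: [-0.3, 1.0, 6.5]
finger_gap: 0.226
grasp_force: 49.9
```

>>> carry_out(
  gripper=[0, 0, 0, 0, 0, 0, 0, 0],
  delta_pos=[
    [0, 0, -0.01],
    [0, 0, -0.035],
    [0, 0, -0.065],
    [0, 0, -0.1],
    [0, 0, -0.13],
    [0, 0, -0.145],
    [0, 0, -0.15],
    [0, 0, -0.15],
  ],
  spin=[0, 0, 0, 0, 0, 0, 0, 0],
)

```text
time: 11.97
eef_pos: [0.4729, -0.0765, 0.2005]
eef_rot: [[-0.994, -0.106, 0.002], [-0.106, 0.994, -0.001], [-0.002, -0.001, -1.0]]
ft_force: [0.0, -0.1, -2.8]
finger_gap: 0.224
grasp_force: 49.3
```

```bash
python3 go.py .4995 .246 .2 173.5;python3 meas.py
```

```text
d [-0.0605  0.3179  0.0004] spin 12.6 | yaw -173.9 q [-0.16  0.23 -0.14  1.2  -0.   -0.27] t 11.9667 F [ 0.  -0.1 -2.8] gap 0.224 pos [ 0.4729 -0.0765  0.2005]
[276 174  22  25 319] all (array([650.8,  71.1]), array([67.9, 47. ]), 30.4) top (array([652.3,  70.3]), array([45.3, 19.8]), 31.2) n 91 z [0.015 0.064]
[213 183  18  14 143] all (array([624.7, 271. ]), array([47.8, 39.6]), 85.1) top (array([624.7, 271.3]), array([47. , 39.7]), 84.6) n 127 z [0.063 0.084]
[399 229  10  11  79] all (array([ 502.2, -293.1]), array([30.2, 28.2]), 8.9) top (array([ 502.2, -293.1]), array([30.2, 28.2]), 8.9) n 79 z [0.053 0.063]
```

>>> carry_out(
  gripper=[0, 0, 0, 0, 0, 0, 0, 0, 0, 0],
  delta_pos=[
    [-0.004, 0.02, 0],
    [-0.011, 0.055, 0],
    [-0.018, 0.09, 0],
    [-0.025, 0.13, 0],
    [-0.033, 0.17, 0],
    [-0.041, 0.21, 0],
    [-0.049, 0.25, 0],
    [-0.056, 0.285, 0],
    [-0.06, 0.308, 0],
    [-0.061, 0.316, 0],
  ],
  spin=[1, 2, 4, 5, 7, 8, 10, 11, 12, 12.5],
)

```text
time: 12.85
eef_pos: [0.4984, 0.2476, 0.1965]
eef_rot: [[-0.994, 0.108, -0.004], [0.108, 0.994, -0.001], [0.004, -0.001, -1.0]]
ft_force: [-1.5, -0.1, -1.7]
finger_gap: 0.225
grasp_force: 49.5
```

```bash
python3 go.py .5 .244 .0635 173.5
```

```text
d [-0.0025 -0.0032  0.133 ] spin 0.3 | yaw 173.8 q [0.46 0.38 0.07 1.26 0.   0.57] t 12.85 F [-1.5 -0.1 -1.7] gap 0.225 pos [0.4984 0.2476 0.1965]
```

>>> carry_out(
  gripper=[0, 0, 0, 0, 0, 0, 0, 0, 0, 0],
  delta_pos=[
    [-0.002, -0.002, 0.01],
    [-0.003, -0.003, 0.035],
    [-0.003, -0.003, 0.06],
    [-0.003, -0.003, 0.085],
    [-0.003, -0.003, 0.105],
    [-0.003, -0.003, 0.12],
    [-0.003, -0.003, 0.127],
    [-0.003, -0.003, 0.13],
    [-0.003, -0.003, 0.132],
    [-0.003, -0.003, 0.132],
  ],
  spin=[0, 0, 0, 0, 0, 0, 0, 0, 0, 0],
)

```text
time: 13.68
eef_pos: [0.5027, 0.2404, 0.0679]
eef_rot: [[-0.994, 0.113, 0.0], [0.113, 0.994, -0.0], [-0.0, -0.0, -1.0]]
ft_force: [1.2, -0.1, -2.1]
finger_gap: 0.226
grasp_force: 49.5
```

>>> carry_out(
  gripper=[0, 0, 0, 0, 0],
  delta_pos=[
    [0, 0, 0.001],
    [0, 0, 0.002],
    [0, 0, 0.003],
    [0, 0, 0.003],
    [0, 0, 0.003],
  ],
  spin=[0, 0, 0, 0, 0],
)

```text
time: 14.1
eef_pos: [0.5025, 0.2412, 0.0651]
eef_rot: [[-0.994, 0.112, 0.0], [0.112, 0.994, 0.0], [-0.0, 0.0, -1.0]]
ft_force: [0.2, -0.8, -2.6]
finger_gap: 0.227
grasp_force: 49.5
```

>>> carry_out(
  gripper=[0, 0, 0, 0, 0, 0],
  delta_pos=[
    [0, 0, 0.001],
    [0, 0, 0.002],
    [0, 0, 0.003],
    [0, 0, 0.004],
    [0, 0, 0.005],
    [0, 0, 0.005],
  ],
  spin=[0, 0, 0, 0, 0, 0],
)

```text
time: 14.6
eef_pos: [0.5024, 0.2411, 0.0607]
eef_rot: [[-0.994, 0.112, 0.0], [0.112, 0.994, 0.0], [-0.0, 0.0, -1.0]]
ft_force: [-2.2, -0.8, 4.2]
finger_gap: 0.221
grasp_force: 50.3
```

Contact at 0.0607, as expected. Release and lift.

>>> carry_out(
  gripper=[0.35, 0.45, 0.45, 0.45, 0.45, 0.45, 0.45, 0.45, 0.45, 0.45],
  delta_pos=[
    [0, 0, 0],
    [0, 0, 0],
    [0, 0, 0],
    [0, 0, 0],
    [0, 0, -0.01],
    [0, 0, -0.03],
    [0, 0, -0.06],
    [0, 0, -0.095],
    [0, 0, -0.13],
    [0, 0, -0.14],
  ],
  spin=[0, 0, 0, 0, 0, 0, 0, 0, 0, 0],
)

```text
time: 15.43
eef_pos: [0.505, 0.2423, 0.2067]
eef_rot: [[-0.994, 0.112, 0.009], [0.112, 0.994, 0.004], [-0.009, 0.005, -1.0]]
ft_force: [1.0, 0.2, 1.1]
finger_gap: 0.446
grasp_force: 0.0
```

```bash
python3 go.py .651 .0705 .16 210; python3 meas.py
```

```text
d [-0.1639 -0.1546  0.0473] spin -36.4 | yaw 173.6 q [ 0.45  0.37  0.08  1.27 -0.    0.56] t 15.4333 F [1.  0.2 1.1] gap 0.446 pos [0.505  0.2423 0.2067]
[276 174  22  25 316] all (array([650.6,  71.2]), array([68.6, 46.7]), 29.9) top (array([651.5,  70.1]), array([44.5, 20.2]), 31.8) n 94 z [0.015 0.062]
[218 183  12  14 110] all (array([624.6, 263.1]), array([31.4, 39.4]), 83.4) top (array([624.6, 263.1]), array([31.3, 39.4]), 83.0) n 100 z [0.065 0.084]
[223 203  27  49 529] all (array([526.9, 207.8]), array([165.1,  76.5]), 21.2) top (array([501.7, 205.4]), array([32.4, 60.7]), 28.4) n 46 z [0.01  0.041]
[398 229  11  11  87] all (array([ 501.3, -291.7]), array([29.9, 31.5]), 56.9) top (array([ 503.1, -291.4]), array([28.1, 31.4]), 1.4) n 82 z [0.053 0.063]
```

>>> carry_out(
  gripper=[0.55, 0.55, 0.55, 0.55, 0.55, 0.55, 0.55, 0.55, 0.55, 0.55],
  delta_pos=[
    [-0.015, -0.014, 0],
    [-0.04, -0.038, 0],
    [-0.065, -0.061, 0],
    [-0.09, -0.085, 0],
    [-0.115, -0.108, 0.01],
    [-0.14, -0.132, 0.02],
    [-0.155, -0.146, 0.03],
    [-0.162, -0.153, 0.04],
    [-0.164, -0.155, 0.047],
    [-0.164, -0.155, 0.047],
  ],
  spin=[-5, -10, -15, -20, -25, -30, -35, -36.5, -36.5, -36.5],
)

```text
time: 16.32
eef_pos: [0.6465, 0.0677, 0.1494]
eef_rot: [[-0.867, -0.499, -0.006], [-0.499, 0.867, -0.0], [0.005, 0.002, -1.0]]
ft_force: [-0.8, 0.0, -0.6]
finger_gap: 0.552
grasp_force: 0.0
```

```bash
python3 go.py .651 .0705 .047 210.5
python3 - <<'E'
from h import *
shot('wrist','w1.png')
E
```

```text
d [-5.800e-03 -1.000e-04  1.023e-01] spin -0.6 | yaw -150.1 q [ 0.1   0.6   0.29  1.27  0.   -0.42] t 16.3167 F [-0.8  0.  -0.6] gap 0.552 pos [0.6465 0.0677 0.1494]
```

View pics/w1.png

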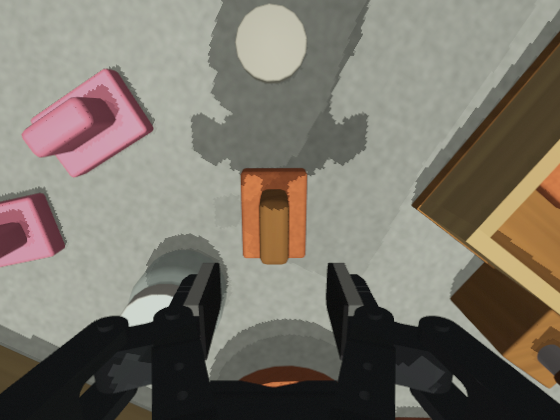

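The wrist view shows stamp A's grip at (274,230), squarely between the fingers. The jar, at (175,285), is clear of the left finger.

>>> carry_out(
  gripper=[0.55, 0.55, 0.55, 0.55, 0.55, 0.55, 0.55, 0.55, 0.55, 0.55],
  delta_pos=[
    [-0.004, 0, 0.01],
    [-0.004, 0, 0.025],
    [-0.004, 0, 0.045],
    [-0.004, 0, 0.065],
    [-0.004, 0, 0.08],
    [-0.004, 0, 0.092],
    [-0.004, 0, 0.098],
    [-0.004, 0, 0.102],
    [-0.004, 0, 0.102],
    [-0.004, 0, 0.102],
  ],
  spin=[0, 0, 0, 0, 0, 0, 0, 0, 0, 0],
)

```text
time: 17.2
eef_pos: [0.6521, 0.071, 0.0516]
eef_rot: [[-0.865, -0.501, 0.001], [-0.501, 0.865, 0.0], [-0.001, -0.001, -1.0]]
ft_force: [0.5, 0.2, -0.3]
finger_gap: 0.55
grasp_force: 0.0
```

>>> carry_out(
  gripper=[0.2, 0, 0, 0, 0, 0, 0, 0],
  delta_pos=[
    [0, 0, 0],
    [0, 0, 0],
    [0, 0, 0],
    [0, 0, 0],
    [0, 0, 0],
    [0, 0, 0],
    [0, 0, 0],
    [0, 0, 0],
  ],
  spin=[0, 0, 0, 0, 0, 0, 0, 0],
  squeeze=50,
)

```text
time: 17.87
eef_pos: [0.6522, 0.0707, 0.052]
eef_rot: [[-0.865, -0.501, 0.002], [-0.501, 0.865, 0.0], [-0.002, -0.001, -1.0]]
ft_force: [-1.0, 0.7, 5.4]
finger_gap: 0.224
grasp_force: 50.7
```

>>> carry_out(
  gripper=[0, 0, 0, 0, 0, 0, 0, 0],
  delta_pos=[
    [0, 0, -0.01],
    [0, 0, -0.035],
    [0, 0, -0.065],
    [0, 0, -0.1],
    [0, 0, -0.13],
    [0, 0, -0.145],
    [0, 0, -0.15],
    [0, 0, -0.15],
  ],
  spin=[0, 0, 0, 0, 0, 0, 0, 0],
)

```text
time: 18.53
eef_pos: [0.6521, 0.0706, 0.2024]
eef_rot: [[-0.865, -0.501, 0.003], [-0.501, 0.865, 0.0], [-0.002, -0.001, -1.0]]
ft_force: [0.5, -0.3, -1.6]
finger_gap: 0.222
grasp_force: 49.8
```

```bash
python3 go.py .509 .328 .2 173.5;python3 meas.py
```

```text
d [-0.0051  0.2944  0.002 ] spin 36.6 | yaw -149.9 q [ 0.11  0.58  0.39  1.38 -0.   -0.42] t 18.5333 F [ 0.5 -0.3 -1.6] gap 0.222 pos [0.6521 0.0706 0.2024]
[213 183  18  14 142] all (array([625.7, 271.1]), array([48.8, 40.4]), 79.0) top (array([625.6, 270.4]), array([47.5, 40.4]), 79.0) n 130 z [0.063 0.083]
[398 229  11  11  90] all (array([ 502.7, -290.2]), array([30.1, 30.5]), 65.4) top (array([ 502.7, -290.2]), array([30.1, 30.5]), 65.4) n 85 z [0.051 0.063]
```

>>> carry_out(
  gripper=[0, 0, 0, 0, 0, 0, 0, 0, 0, 0],
  delta_pos=[
    [0, 0.02, 0],
    [0, 0.05, 0],
    [0, 0.085, 0],
    [-0.001, 0.12, 0],
    [-0.002, 0.155, 0],
    [-0.003, 0.19, 0],
    [-0.004, 0.225, 0],
    [-0.005, 0.26, 0],
    [-0.005, 0.285, 0],
    [-0.005, 0.294, 0],
  ],
  spin=[4, 8, 12, 16, 20, 24, 28, 32, 35, 36.5],
)

```text
time: 19.42
eef_pos: [0.5048, 0.3302, 0.1977]
eef_rot: [[-0.994, 0.11, -0.006], [0.11, 0.994, -0.002], [0.005, -0.002, -1.0]]
ft_force: [1.0, -0.3, -1.0]
finger_gap: 0.222
grasp_force: 49.7
```

```bash
python3 go.py .509 .328 .066 173.5
python3 - <<'E'
from h import *
d=shot('wrist','w2.png')
E
```

```text
d [-0.0051 -0.0015  0.1317] spin 0.2 | yaw 173.7 q [0.58 0.47 0.21 1.31 0.   0.69] t 19.4167 F [ 1.  -0.3 -1. ] gap 0.222 pos [0.5048 0.3302 0.1977]
```

View pics/w2.png

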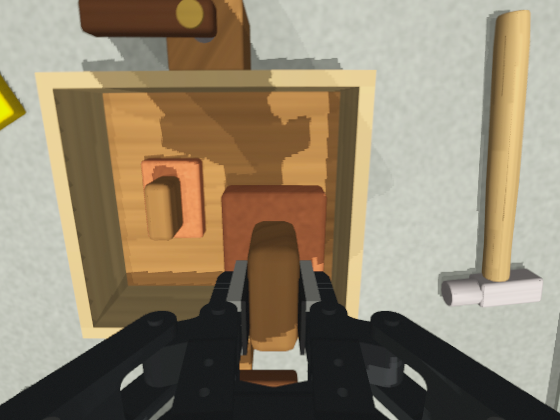

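The wrist view shows stamp B upright in the box at (172,198), and stamp A in the grip at (275,250) over the free half. I'll lower it.

>>> carry_out(
  gripper=[0, 0, 0, 0, 0, 0, 0, 0, 0, 0],
  delta_pos=[
    [-0.002, 0, 0.01],
    [-0.003, -0.001, 0.035],
    [-0.003, -0.001, 0.06],
    [-0.003, -0.001, 0.085],
    [-0.003, -0.001, 0.105],
    [-0.003, -0.001, 0.12],
    [-0.003, -0.001, 0.128],
    [-0.003, -0.001, 0.132],
    [-0.003, -0.001, 0.135],
    [-0.003, -0.001, 0.136],
  ],
  spin=[0, 0, 0, 0, 0, 0, 0, 0, 0, 0],
)

```text
time: 20.3
eef_pos: [0.5119, 0.3258, 0.0646]
eef_rot: [[-0.994, 0.113, 0.0], [0.113, 0.994, -0.0], [-0.0, -0.0, -1.0]]
ft_force: [-0.0, -0.1, -0.3]
finger_gap: 0.223
grasp_force: 49.8
```

>>> carry_out(
  gripper=[0, 0, 0, 0, 0],
  delta_pos=[
    [0, 0, 0.001],
    [0, 0, 0.002],
    [0, 0, 0.003],
    [0, 0, 0.003],
    [0, 0, 0.003],
  ],
  spin=[0, 0, 0, 0, 0],
)

```text
time: 20.72
eef_pos: [0.5115, 0.3265, 0.0622]
eef_rot: [[-0.994, 0.112, 0.001], [0.112, 0.994, 0.0], [-0.001, 0.0, -1.0]]
ft_force: [-1.2, 0.5, -1.9]
finger_gap: 0.224
grasp_force: 49.8
```

>>> carry_out(
  gripper=[0, 0, 0.35, 0.45, 0.45, 0.45, 0.45, 0.45, 0.45, 0.45],
  delta_pos=[
    [0, 0, 0.001],
    [0, 0, 0.001],
    [0, 0, 0.001],
    [0, 0, 0.001],
    [0, 0, 0.001],
    [0, 0, -0.01],
    [0, 0, -0.03],
    [0, 0, -0.06],
    [0, 0, -0.1],
    [0, 0, -0.14],
  ],
  spin=[0, 0, 0, 0, 0, 0, 0, 0, 0, 0],
)

```text
time: 21.55
eef_pos: [0.5106, 0.3258, 0.2031]
eef_rot: [[-0.994, 0.112, -0.002], [0.112, 0.994, -0.001], [0.002, -0.001, -1.0]]
ft_force: [0.4, 0.3, 0.6]
finger_gap: 0.449
grasp_force: 0.0
```

```bash
python3 go.py .45 .1 .23 98
```

```text
d [ 0.035  -0.2312 -0.0265] spin 75.6 | yaw 173.6 q [0.57 0.47 0.23 1.32 0.   0.68] t 21.55 F [0.4 0.3 0.6] gap 0.449 pos [0.5106 0.3258 0.2031]
```

>>> carry_out(
  gripper=[1, 1, 1, 1, 1, 1, 1, 1, 1, 1],
  delta_pos=[
    [0.003, -0.025, 0],
    [0.007, -0.06, -0.01],
    [0.011, -0.095, -0.02],
    [0.015, -0.13, -0.02],
    [0.019, -0.165, -0.02],
    [0.023, -0.2, -0.02],
    [0.027, -0.235, -0.02],
    [0.031, -0.27, -0.02],
    [0.036, -0.305, -0.02],
    [0.04, -0.34, -0.02],
  ],
  spin=[7, 14, 21, 28, 35, 42, 49, 56, 63, 70],
)

```text
time: 22.38
eef_pos: [0.4328, -0.0086, 0.2227]
eef_rot: [[-0.229, 0.973, 0.001], [0.973, 0.229, -0.0], [-0.0, 0.001, -1.0]]
ft_force: [-0.4, -0.7, -0.3]
finger_gap: 1.001
grasp_force: 0.0
```

Run:
```python
from go import *
go(.502,-.2955,.2,98)
d=shot('top','t2.png');P=cloud(d);c=d['color'];Z=P[...,2];hsv=cv2.cvtColor(c,cv2.COLOR_RGB2HSV)
def R(m):
    p=P[m];p=p[~np.isnan(p).any(1)];print(len(p),cv2.minAreaRect((p[:,:2]*1000).astype(np.float32)),p.mean(0).round(4))
w=np.zeros(Z.shape,bool);w[195:285,355:450]=1
R(w&(Z>.014)&(Z<.032)&(hsv[...,2]>110)); R(w&(Z>.048)&(Z<.08)&(hsv[...,2]<110))
w[:]=0;w[200:258,190:248]=1
R(w&(Z>.058)&(Z<.08)&(P[...,1]<.28));R(w&(Z>.058)&(Z<.08)&(P[...,1]>.29))
cv2.imwrite('pics/c2.png',cv2.resize(c[170:290,165:455],None,fx=2.7,fy=2.7)[:,:,::-1])
```

```text
d [-0.2951  0.0016  0.0229] spin 5.2 | yaw 103.2 q [-0.02  0.12 -0.21  1.24 -0.    1.32] t 22.3833 F [-0.4 -0.7 -0.3] gap 1.001 pos [ 0.4328 -0.0086  0.2227]
4444 ((502.7048645019531, -293.07440185546875), (208.14649963378906, 230.44749450683594), 8.671931266784668) [ 0.502  -0.2913  0.022 ]
99 ((502.4540710449219, -291.24261474609375), (32.440399169921875, 31.297386169433594), 69.84241485595703) [ 0.502  -0.2903  0.0574]
125 ((511.5350036621094, 231.54159545898438), (167.6055908203125, 87.47281646728516), 2.1793694496154785) [0.5143 0.2389 0.0685]
106 ((475.52001953125, 330.5849609375), (19.98296356201172, 117.05525970458984), 84.2989273071289) [0.5101 0.326  0.0693]
```

View pics/c2.png

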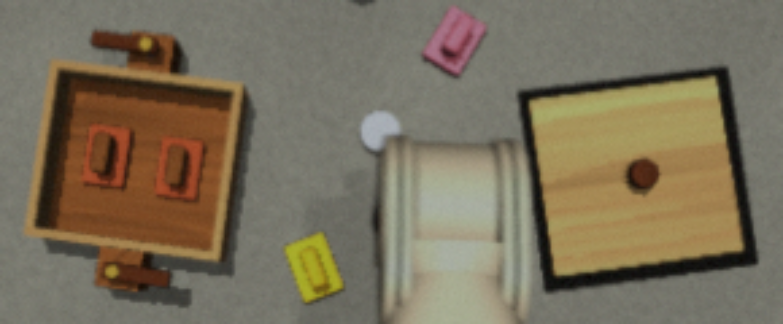

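Both stamps stand upright in the box, at (107,155) and (180,167) in the crop. The lid sits on the mat with its knob at (643,174). I'll regrasp at the release pose and reverse the move.

>>> carry_out(
  gripper=[1, 1, 1, 1, 1, 1, 1, 1, 1, 1],
  delta_pos=[
    [-0.02, 0, 0],
    [-0.055, 0, 0],
    [-0.09, 0, 0],
    [-0.13, 0.001, 0],
    [-0.17, 0.001, 0],
    [-0.21, 0.001, 0],
    [-0.25, 0.001, 0],
    [-0.28, 0.001, 0],
    [-0.292, 0.0015, 0.02],
    [-0.295, 0.0015, 0.05],
  ],
  spin=[1, 2, 3, 4, 5, 5, 5, 5, 5, 5],
)

```text
time: 23.27
eef_pos: [0.5071, -0.298, 0.175]
eef_rot: [[-0.146, 0.989, 0.008], [0.989, 0.146, -0.005], [-0.006, 0.007, -1.0]]
ft_force: [1.1, -0.6, 0.2]
finger_gap: 0.999
grasp_force: 0.0
```

```bash
python3 go.py .502 -.296 .0475 98.1
```

```text
d [ 0.0035 -0.0057  0.1274] spin 0.3 | yaw 98.4 q [-0.53  0.45  0.11  1.22 -0.    0.89] t 23.2667 F [ 1.1 -0.6  0.2] gap 0.999 pos [ 0.5071 -0.298   0.175 ]
```

>>> carry_out(
  gripper=[1, 1, 1, 1, 1, 1, 1, 1, 1, 1],
  delta_pos=[
    [0, 0, 0.02],
    [0, 0, 0.045],
    [0, 0, 0.07],
    [0, 0, 0.09],
    [0, 0, 0.105],
    [0, 0, 0.112],
    [0, 0, 0.117],
    [0, 0, 0.12],
    [0, 0, 0.12],
    [0, 0, 0.12],
  ],
  spin=[0, 0, 0, 0, 0, 0, 0, 0, 0, 0],
)

```text
time: 24.1
eef_pos: [0.5049, -0.2939, 0.0529]
eef_rot: [[-0.149, 0.989, 0.002], [0.989, 0.149, -0.001], [-0.001, 0.001, -1.0]]
ft_force: [0.1, 0.4, 0.7]
finger_gap: 1.002
grasp_force: 0.0
```

```bash
python3 go.py .502 -.296 .0475 98.1
```

```text
d [-0.0017 -0.0032  0.0054] spin 0.5 | yaw 98.6 q [-0.53  0.55 -0.06  0.95  0.    0.89] t 24.1 F [0.1 0.4 0.7] gap 1.002 pos [ 0.5049 -0.2939  0.0529]
```

>>> carry_out(
  gripper=[1, 1, 1, 1, 0.3, 0, 0, 0, 0, 0],
  delta_pos=[
    [-0.002, -0.003, 0.003],
    [-0.002, -0.003, 0.005],
    [-0.002, -0.003, 0.005],
    [-0.002, -0.003, 0.005],
    [-0.002, -0.003, 0.005],
    [-0.002, -0.003, 0.005],
    [-0.002, -0.003, 0.005],
    [-0.002, -0.003, 0.005],
    [-0.002, -0.003, 0.005],
    [-0.002, -0.003, 0.005],
  ],
  spin=[0.5, 0.5, 0.5, 0.5, 0.5, 0.5, 0.5, 0.5, 0.5, 0.5],
  squeeze=60,
)

```text
time: 24.93
eef_pos: [0.502, -0.2959, 0.0472]
eef_rot: [[-0.141, 0.99, 0.001], [0.99, 0.141, -0.0], [-0.0, 0.001, -1.0]]
ft_force: [0.8, 1.2, 0.5]
finger_gap: 0.378
grasp_force: 60.2
```

>>> carry_out(
  gripper=[0, 0, 0, 0],
  delta_pos=[
    [0, 0, 0],
    [0, 0, 0],
    [0, 0, 0],
    [0, 0, 0],
  ],
  spin=[0, 0, 0, 0],
)

```text
time: 25.27
eef_pos: [0.502, -0.296, 0.0472]
eef_rot: [[-0.141, 0.99, 0.001], [0.99, 0.141, -0.0], [-0.0, 0.001, -1.0]]
ft_force: [1.1, 0.8, 3.7]
finger_gap: 0.381
grasp_force: 60.2
```

>>> carry_out(
  gripper=[0, 0, 0, 0, 0, 0, 0, 0, 0, 0],
  delta_pos=[
    [0, 0, -0.005],
    [0, 0, -0.02],
    [0, 0, -0.04],
    [0, 0, -0.065],
    [0, 0, -0.09],
    [0, 0, -0.115],
    [0, 0, -0.14],
    [0, 0, -0.16],
    [0, 0, -0.17],
    [0, 0, -0.17],
  ],
  spin=[0, 0, 0, 0, 0, 0, 0, 0, 0, 0],
)

```text
time: 26.1
eef_pos: [0.502, -0.2965, 0.2185]
eef_rot: [[-0.14, 0.99, 0.002], [0.99, 0.14, -0.002], [-0.002, 0.002, -1.0]]
ft_force: [0.9, -0.3, -4.8]
finger_gap: 0.377
grasp_force: 60.4
```

```bash
python3 go.py .5026 .2834 .22 83.1
```

```text
d [ 0.5741  0.0819 -0.0025] spin 15.0 | yaw 98.1 q [-0.53  0.42  0.18  1.33 -0.    0.9 ] t 26.1 F [ 0.9 -0.3 -4.8] gap 0.377 pos [ 0.502  -0.2965  0.2185]
```

>>> carry_out(
  gripper=[0, 0, 0, 0, 0, 0, 0, 0, 0, 0],
  delta_pos=[
    [0.01, 0.001, 0],
    [0.03, 0.004, 0],
    [0.06, 0.009, 0],
    [0.095, 0.014, 0],
    [0.13, 0.019, 0],
    [0.165, 0.024, 0],
    [0.2, 0.029, 0],
    [0.235, 0.034, 0],
    [0.27, 0.039, 0],
    [0.3, 0.043, 0],
  ],
  spin=[0, 1, 2, 3, 4, 5, 6, 7, 8, 9],
)

```text
time: 26.93
eef_pos: [0.4995, 0.0099, 0.2142]
eef_rot: [[0.016, 1.0, -0.006], [1.0, -0.016, 0.001], [0.001, -0.006, -1.0]]
ft_force: [0.3, -0.5, -5.1]
finger_gap: 0.38
grasp_force: 60.2
```

```bash
python3 go.py .5026 .2834 .22 83.1
```

```text
d [ 0.2735 -0.0013 -0.0057] spin 6.0 | yaw 89.1 q [ 0.02  0.26 -0.06  1.26  0.    1.61] t 26.9333 F [ 0.3 -0.5 -5.1] gap 0.38 pos [0.4995 0.0099 0.2142]
```

>>> carry_out(
  gripper=[0, 0, 0, 0, 0, 0, 0, 0, 0, 0],
  delta_pos=[
    [0.03, 0, 0],
    [0.065, 0, 0],
    [0.1, 0, 0],
    [0.14, 0, 0],
    [0.18, -0.001, 0],
    [0.215, -0.001, 0],
    [0.245, -0.001, 0],
    [0.262, -0.001, 0],
    [0.27, -0.001, 0],
    [0.2735, -0.001, 0],
  ],
  spin=[1, 2, 3, 4, 5, 6, 6, 6, 6, 6],
)

```text
time: 27.77
eef_pos: [0.5036, 0.2815, 0.2142]
eef_rot: [[0.118, 0.993, -0.004], [0.993, -0.118, -0.002], [-0.003, -0.004, -1.0]]
ft_force: [-0.1, -0.9, -4.7]
finger_gap: 0.38
grasp_force: 60.2
```

>>> carry_out(
  gripper=[0, 0, 0, 0, 0, 0, 0],
  delta_pos=[
    [0, 0, 0.02],
    [0, 0, 0.04],
    [0, 0, 0.06],
    [0, 0, 0.07],
    [0, 0, 0.075],
    [0, 0, 0.075],
    [0, 0, 0.075],
  ],
  spin=[0, 0, 0, 0, 0, 0, 0],
)

```text
time: 28.35
eef_pos: [0.5058, 0.2802, 0.1423]
eef_rot: [[0.122, 0.993, 0.0], [0.993, -0.122, 0.0], [0.0, 0.0, -1.0]]
ft_force: [-0.5, 0.1, -4.8]
finger_gap: 0.378
grasp_force: 60.3
```

```bash
python3 go.py .5026 .2834 .119 83.1
```

```text
d [ 0.0028 -0.0036  0.0233] spin -0.1 | yaw 83.0 q [ 0.51  0.46  0.03  1.15 -0.    2.2 ] t 28.35 F [-0.5  0.1 -4.8] gap 0.378 pos [0.5058 0.2802 0.1423]
```

>>> carry_out(
  gripper=[0, 0, 0, 0, 0, 0, 0],
  delta_pos=[
    [0.001, -0.002, 0.003],
    [0.003, -0.0035, 0.006],
    [0.003, -0.0035, 0.01],
    [0.003, -0.0035, 0.012],
    [0.003, -0.0035, 0.012],
    [0.003, -0.0035, 0.012],
    [0.003, -0.0035, 0.012],
  ],
  spin=[0, 0, 0, 0, 0, 0, 0],
)

```text
time: 28.93
eef_pos: [0.5024, 0.284, 0.1299]
eef_rot: [[0.121, 0.993, 0.0], [0.993, -0.121, 0.0], [0.0, 0.0, -1.0]]
ft_force: [-0.2, -0.3, -4.3]
finger_gap: 0.378
grasp_force: 60.3
```

```bash
python3 go.py .5026 .2834 .119 83.1
```

```text
d [-0.0006  0.0003  0.0109] spin -0.0 | yaw 83.1 q [ 0.51  0.47  0.01  1.12 -0.    2.21] t 28.9333 F [-0.2 -0.3 -4.3] gap 0.378 pos [0.5024 0.284  0.1299]
```

>>> carry_out(
  gripper=[0, 0, 0, 0, 0, 0, 0, 0, 0, 0],
  delta_pos=[
    [0, 0, 0.001],
    [0, 0, 0.003],
    [0, 0, 0.005],
    [0, 0, 0.007],
    [0, 0, 0.009],
    [0, 0, 0.01],
    [0, 0, 0.011],
    [0, 0, 0.0115],
    [0, 0, 0.0115],
    [0, 0, 0.0115],
  ],
  spin=[0, 0, 0, 0, 0, 0, 0, 0, 0, 0],
)

```text
time: 29.77
eef_pos: [0.5021, 0.2839, 0.1192]
eef_rot: [[0.121, 0.993, 0.0], [0.993, -0.121, 0.0], [0.0, 0.0, -1.0]]
ft_force: [-5.2, -2.3, 5.1]
finger_gap: 0.377
grasp_force: 61.2
```

Seated at 0.1192, against 0.1193 originally. Release and lift.

>>> carry_out(
  gripper=[0.5, 0.8, 1, 1, 1, 1, 1, 1, 1, 1],
  delta_pos=[
    [0, 0, 0],
    [0, 0, 0],
    [0, 0, 0],
    [0, 0, 0],
    [0, 0, 0],
    [0, 0, 0],
    [0, 0, -0.01],
    [0, 0, -0.03],
    [0, 0, -0.06],
    [0, 0, -0.09],
  ],
  spin=[0, 0, 0, 0, 0, 0, 0, 0, 0, 0],
)

```text
time: 30.6
eef_pos: [0.5017, 0.2836, 0.2092]
eef_rot: [[0.121, 0.993, -0.002], [0.993, -0.121, -0.001], [-0.001, -0.002, -1.0]]
ft_force: [0.8, 0.1, -0.6]
finger_gap: 1.001
grasp_force: 0.0
```

Run:
```python
from go import *
go(.374,.229,.2,-6.5)
d=shot('top');P=cloud(d);c=d['color'];Z=P[...,2];hsv=cv2.cvtColor(c,cv2.COLOR_RGB2HSV)
w=np.zeros(Z.shape,bool);w[185:275,165:265]=1
m=cv2.morphologyEx((w&(Z>.08)&(Z<.104)&(hsv[...,0]<32)&(hsv[...,2]>110)).astype(np.uint8),cv2.MORPH_OPEN,np.ones((5,5)))>0
p=P[m];p=p[~np.isnan(p).any(1)];print(len(p),cv2.minAreaRect((p[:,:2]*1000).astype(np.float32)))
A=np.c_[p[:,:2]-p[:,:2].mean(0),np.ones(len(p))];print(np.linalg.lstsq(A,p[:,2],rcond=None)[0])
```

```text
d [-0.0696 -0.1202  0.0094] spin 89.6 | yaw 83.1 q [ 0.51  0.41  0.14  1.31 -0.    2.21] t 30.6 F [ 0.8  0.1 -0.6] gap 1.001 pos [0.5017 0.2836 0.2092]
1629 ((512.6251220703125, 234.2098388671875), (126.83450317382812, 180.10894775390625), 82.97001647949219)
[-0.0002625   0.00158417  0.0941316 ]
```

The lid is flat at z 0.094 with no measurable tilt. For the turnbuttons I'll straddle each wing loosely with the fingers and swing it about its pin. The near one goes first.

>>> carry_out(
  gripper=[0.6, 0.4, 0.4, 0.4, 0.4, 0.4, 0.4, 0.4],
  delta_pos=[
    [-0.005, -0.02, 0],
    [-0.01, -0.045, 0],
    [-0.02, -0.08, 0],
    [-0.03, -0.105, 0],
    [-0.04, -0.12, 0.01],
    [-0.044, -0.123, 0.02],
    [-0.044, -0.123, 0.03],
    [-0.044, -0.123, 0.03],
  ],
  spin=[0, 0, 0, 0, 0, 0, 0, 0],
)

```text
time: 31.32
eef_pos: [0.3737, 0.2545, 0.1776]
eef_rot: [[0.12, 0.993, -0.002], [0.993, -0.12, -0.001], [-0.001, -0.001, -1.0]]
ft_force: [0.2, -0.4, -0.0]
finger_gap: 0.397
grasp_force: 0.0
```

```bash
python3 go.py .3744 .2548 .116 83.5; python3 -c "
from h import *
shot('wrist','w3.png')"
```

```text
d [0.0005 0.0008 0.0616] spin -0.4 | yaw 83.1 q [ 0.6   0.19 -0.25  1.13  0.    2.29] t 31.3167 F [ 0.2 -0.4 -0. ] gap 0.397 pos [0.3737 0.2545 0.1776]
```

View pics/w3.png

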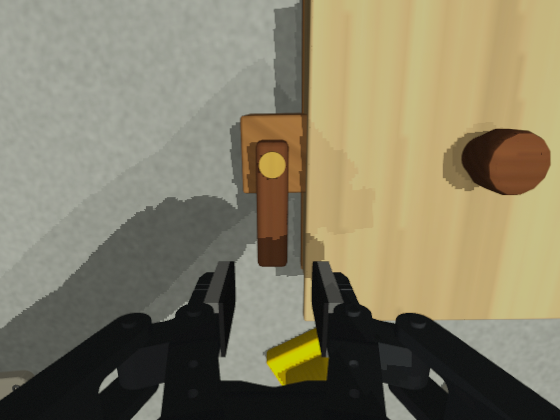

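The near wing, spanning (272,140) to (272,265), lies centred between the fingers.

>>> carry_out(
  gripper=[0.4, 0.4, 0.4, 0.4, 0.4, 0.4, 0.4],
  delta_pos=[
    [0, 0.001, 0.01],
    [0, 0.001, 0.025],
    [0, 0.001, 0.04],
    [0, 0.001, 0.052],
    [0, 0.001, 0.058],
    [0, 0.001, 0.061],
    [0, 0.001, 0.061],
  ],
  spin=[0, 0, 0, 0, 0, 0, 0],
)

```text
time: 31.95
eef_pos: [0.3762, 0.2552, 0.1174]
eef_rot: [[0.121, 0.993, -0.0], [0.993, -0.121, -0.0], [-0.0, -0.0, -1.0]]
ft_force: [-0.4, 0.3, 0.4]
finger_gap: 0.398
grasp_force: 0.0
```

>>> carry_out(
  gripper=[0.4, 0.4, 0.4, 0.4, 0.4, 0.4, 0.4, 0.4, 0.4, 0.4],
  delta_pos=[
    [0, 0.004, 0],
    [0.001, 0.008, 0],
    [0.0015, 0.0115, 0],
    [0.0025, 0.0155, 0],
    [0.004, 0.019, 0],
    [0.006, 0.0225, 0],
    [0.008, 0.026, 0],
    [0.0105, 0.029, 0],
    [0.013, 0.032, 0],
    [0.0155, 0.034, 0],
  ],
  spin=[-5, -10, -15, -20, -25, -30, -35, -40, -45, -49],
)

```text
time: 32.78
eef_pos: [0.4122, 0.2668, 0.1184]
eef_rot: [[-0.673, 0.74, 0.001], [0.74, 0.673, 0.001], [0.0, 0.001, -1.0]]
ft_force: [-1.1, 0.5, -0.3]
finger_gap: 0.403
grasp_force: 0.4
```

```bash
python3 go.py .4093 .2835 .116 132.3
```

```text
d [0.0143 0.009  0.0024] spin -0.0 | yaw 132.3 q [ 0.57  0.32 -0.24  1.01  0.    1.41] t 32.7833 F [-1.1  0.5 -0.3] gap 0.403 pos [0.4122 0.2668 0.1184]
```

>>> carry_out(
  gripper=[0.4, 0.4, 0.4, 0.4, 0.4, 0.4, 0.4, 0.4, 0.4, 0.4],
  delta_pos=[
    [0, 0.004, 0],
    [0.001, 0.008, 0],
    [0.0015, 0.0115, 0],
    [0.0025, 0.0155, 0],
    [0.004, 0.019, 0],
    [0.006, 0.0225, 0],
    [0.008, 0.026, 0],
    [0.0105, 0.029, 0],
    [0.013, 0.032, 0],
    [0.0155, 0.034, 0],
  ],
  spin=[-5, -10, -15, -20, -25, -30, -35, -40, -45, -49],
)

```text
time: 33.62
eef_pos: [0.4269, 0.3011, 0.1183]
eef_rot: [[-1.0, -0.023, 0.001], [-0.023, 1.0, 0.001], [-0.001, 0.0, -1.0]]
ft_force: [-1.5, -0.9, 0.2]
finger_gap: 0.399
grasp_force: 0.4
```

>>> carry_out(
  gripper=[0.4, 0.4, 0.4, 0.5, 0.5, 0.5, 0.5, 0.5, 0.5],
  delta_pos=[
    [0, 0, 0],
    [0, 0, 0],
    [0, 0, 0],
    [0, -0.001, -0.005],
    [0, -0.001, -0.02],
    [0, -0.001, -0.04],
    [0, -0.001, -0.06],
    [0, -0.001, -0.08],
    [0, -0.001, -0.08],
  ],
  spin=[0, 0, 0, 0, 0, 0, 0, 0, 0],
)

```text
time: 34.37
eef_pos: [0.4286, 0.3009, 0.2022]
eef_rot: [[-1.0, -0.018, 0.007], [-0.018, 1.0, 0.005], [-0.007, 0.005, -1.0]]
ft_force: [1.4, 0.1, 0.4]
finger_gap: 0.5
grasp_force: 0.0
```

```bash
python3 go.py .6336 .317 .19 83.5; python3 -c "
from h import *
shot('wrist','w4.png')"
```

```text
d [-0.2052  0.0124  0.0137] spin -82.5 | yaw -179.0 q [ 0.61  0.31 -0.03  1.23 -0.    0.59] t 34.3667 F [1.4 0.1 0.4] gap 0.5 pos [0.4286 0.3009 0.2022]
```

View pics/w4.png

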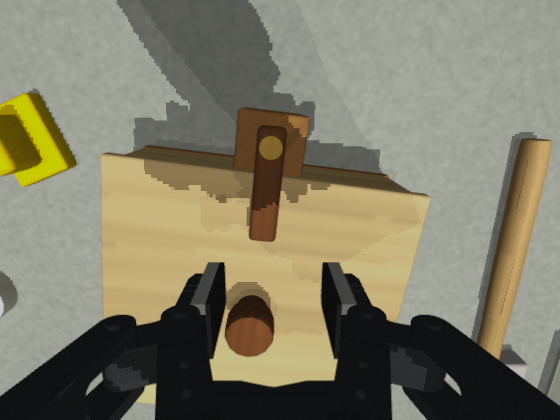

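The near wing now lies across the lid's edge, from (270,148) to (262,240). On to the far one.

>>> carry_out(
  gripper=[0.4, 0.4, 0.4, 0.4, 0.4, 0.4, 0.4, 0.4, 0.4, 0.4],
  delta_pos=[
    [-0.01, 0.001, 0],
    [-0.03, 0.002, 0],
    [-0.055, 0.004, 0],
    [-0.08, 0.005, 0],
    [-0.105, 0.006, 0],
    [-0.13, 0.008, 0],
    [-0.155, 0.009, 0],
    [-0.18, 0.011, 0],
    [-0.198, 0.012, 0],
    [-0.205, 0.0125, 0.005],
  ],
  spin=[7, 14, 21, 28, 35, 42, 49, 56, 63, 70],
)

```text
time: 35.25
eef_pos: [0.6335, 0.3154, 0.1909]
eef_rot: [[-0.352, 0.936, 0.0], [0.936, 0.352, -0.0], [-0.0, 0.0, -1.0]]
ft_force: [0.2, 0.7, 0.1]
finger_gap: 0.399
grasp_force: 0.0
```

>>> carry_out(
  gripper=[0.4, 0.4, 0.4, 0.4, 0.4, 0.4],
  delta_pos=[
    [0, 0, 0],
    [0, 0, 0],
    [0, 0, 0],
    [0, 0, 0],
    [0, 0, 0],
    [0, 0, 0],
  ],
  spin=[7, 14, 21, 27.5, 27.5, 27.5],
)

```text
time: 35.75
eef_pos: [0.6307, 0.3156, 0.191]
eef_rot: [[0.11, 0.994, -0.002], [0.994, -0.11, -0.001], [-0.001, -0.002, -1.0]]
ft_force: [0.4, -0.0, -0.1]
finger_gap: 0.399
grasp_force: 0.0
```

```bash
python3 go.py .6336 .317 .116 83.5; python3 -c "
from h import *
shot('wrist','w5.png')"
```

```text
d [0.0018 0.0028 0.0749] spin 0.2 | yaw 83.7 q [0.46 0.7  0.57 1.45 0.   2.14] t 35.75 F [ 0.4 -0.  -0.1] gap 0.399 pos [0.6307 0.3156 0.191 ]
```

View pics/w5.png

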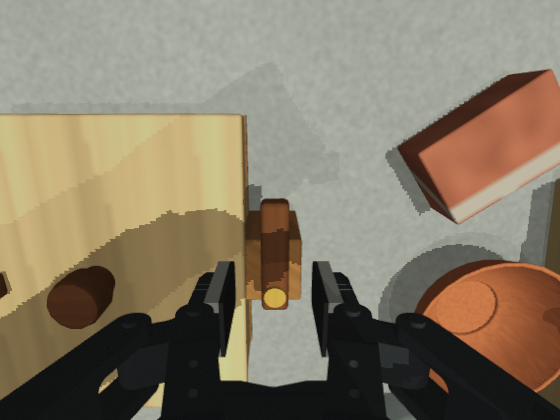

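The far wing, centred on (275,250), sits midway between the fingers. I'll lower and swing it.

>>> carry_out(
  gripper=[0.4, 0.4, 0.4, 0.4, 0.4, 0.4, 0.4, 0.4],
  delta_pos=[
    [0.001, 0.001, 0.01],
    [0.001, 0.001, 0.025],
    [0.001, 0.001, 0.04],
    [0.001, 0.001, 0.055],
    [0.001, 0.001, 0.065],
    [0.001, 0.001, 0.072],
    [0.001, 0.001, 0.074],
    [0.001, 0.001, 0.074],
  ],
  spin=[0, 0, 0, 0, 0, 0, 0, 0],
)

```text
time: 36.47
eef_pos: [0.632, 0.3167, 0.1176]
eef_rot: [[0.112, 0.994, -0.001], [0.994, -0.112, -0.001], [-0.001, -0.001, -1.0]]
ft_force: [0.1, 1.0, 0.3]
finger_gap: 0.396
grasp_force: 0.0
```

>>> carry_out(
  gripper=[0.4, 0.4, 0.4, 0.4, 0.4, 0.4, 0.4, 0.4, 0.4, 0.4],
  delta_pos=[
    [0, -0.004, 0],
    [-0.001, -0.008, 0],
    [-0.0015, -0.0115, 0],
    [-0.0025, -0.0155, 0],
    [-0.004, -0.019, 0],
    [-0.006, -0.0225, 0],
    [-0.008, -0.026, 0],
    [-0.0105, -0.029, 0],
    [-0.013, -0.032, 0],
    [-0.0155, -0.034, 0],
  ],
  spin=[-5, -10, -15, -20, -25, -30, -35, -40, -45, -49],
)

```text
time: 37.3
eef_pos: [0.5974, 0.306, 0.1199]
eef_rot: [[-0.68, 0.733, 0.003], [0.733, 0.68, 0.002], [-0.0, 0.003, -1.0]]
ft_force: [0.4, 1.9, 0.6]
finger_gap: 0.404
grasp_force: 0.5
```

>>> carry_out(
  gripper=[0.4, 0.4, 0.4, 0.4, 0.4, 0.4, 0.4, 0.4, 0.4, 0.4],
  delta_pos=[
    [0, -0.004, 0],
    [-0.001, -0.008, 0],
    [-0.0015, -0.0115, 0],
    [-0.0025, -0.0155, 0],
    [-0.004, -0.019, 0],
    [-0.006, -0.0225, 0],
    [-0.008, -0.026, 0],
    [-0.0105, -0.029, 0],
    [-0.013, -0.032, 0],
    [-0.0155, -0.034, 0],
  ],
  spin=[-5, -10, -15, -20, -25, -30, -35, -40, -45, -49],
)

```text
time: 38.13
eef_pos: [0.5828, 0.2714, 0.12]
eef_rot: [[-0.999, -0.032, 0.002], [-0.032, 0.999, 0.002], [-0.002, 0.002, -1.0]]
ft_force: [-0.9, 1.5, -0.2]
finger_gap: 0.401
grasp_force: 0.5
```

>>> carry_out(
  gripper=[0.4, 0.4, 0.4, 0.5, 0.5, 0.5, 0.5, 0.5, 0.5, 0.5],
  delta_pos=[
    [0, 0, 0],
    [0, 0, 0],
    [0, 0, 0],
    [0, 0.001, -0.005],
    [0, 0.001, -0.02],
    [0, 0.001, -0.04],
    [0, 0.001, -0.07],
    [0, 0.001, -0.1],
    [0, 0.001, -0.12],
    [0, 0.001, -0.12],
  ],
  spin=[0, 0, 0, 0, 0, 0, 0, 0, 0, 0],
)

```text
time: 38.97
eef_pos: [0.5845, 0.2731, 0.2451]
eef_rot: [[-1.0, -0.027, 0.01], [-0.027, 1.0, 0.005], [-0.01, 0.004, -1.0]]
ft_force: [0.3, 0.3, 1.3]
finger_gap: 0.502
grasp_force: 0.0
```

>>> carry_out(
  gripper=[0.5, 0.5, 0.5, 0.5, 0.5, 0.5, 0.5, 0.5, 0.5],
  delta_pos=[
    [0.02, -0.02, 0],
    [0.05, -0.05, 0],
    [0.08, -0.08, 0],
    [0.11, -0.11, 0],
    [0.14, -0.14, 0],
    [0.16, -0.17, 0],
    [0.18, -0.2, 0],
    [0.18, -0.21, 0],
    [0.18, -0.21, 0],
  ],
  spin=[0, 0, 0, 0, 0, 0, 0, 0, 0],
)

```text
time: 39.72
eef_pos: [0.4071, 0.0552, 0.2386]
eef_rot: [[-1.0, -0.024, 0.001], [-0.024, 1.0, -0.0], [-0.001, -0.0, -1.0]]
ft_force: [0.4, 1.1, -0.4]
finger_gap: 0.501
grasp_force: 0.0
```

Run:
```python
from go import *
go(.45,0,.25)
d=shot('top','t3.png');P=cloud(d);c=d['color'];Z=P[...,2];hsv=cv2.cvtColor(c,cv2.COLOR_RGB2HSV)
w=np.zeros(Z.shape,bool);w[180:280,165:265]=1
def R(n,m):
    p=P[m];p=p[~np.isnan(p).any(1)];print(n,len(p),cv2.minAreaRect((p[:,:2]*1000).astype(np.float32)),np.median(p,0).round(4));return p
m=cv2.morphologyEx((w&(Z>.08)&(Z<.104)&(hsv[...,0]<32)&(hsv[...,2]>110)).astype(np.uint8),cv2.MORPH_OPEN,np.ones((5,5)))>0
p=R('lid',m);A=np.c_[p[:,:2]-p[:,:2].mean(0),np.ones(len(p))];print(np.linalg.lstsq(A,p[:,2],rcond=None)[0])
X=P[...,0]
for n,k in(('near',X<.45),('far',X>.56)): R(n,w&k&(Z>.106)&(Z<.13)&(hsv[...,2]<130))
R('knob',w&(np.abs(X-.504)<.04)&(Z>.115))
cv2.imwrite('pics/c3.png',cv2.resize(c[170:290,165:345],None,fx=4,fy=4)[:,:,::-1])
```

```text
d [-0.0416 -0.0562 -0.0114] spin 0 | yaw -178.7 q [ 0.14  0.07 -0.23  1.27 -0.    0.11] t 39.7167 F [ 0.4  1.1 -0.4] gap 0.501 pos [0.4071 0.0552 0.2386]
lid 4834 ((504.38519287109375, 286.9536437988281), (229.9742431640625, 208.8958282470703), 83.63614654541016) [0.5029 0.285  0.0939]
[ 5.43082324e-04 -1.48491502e-05  9.39558846e-02]
near 147 ((403.84906005859375, 297.09466552734375), (19.067289352416992, 74.32379913330078), 85.80774688720703) [0.408  0.2953 0.1136]
far 143 ((603.3475952148438, 274.6424865722656), (18.682531356811523, 73.40260314941406), 84.3311767578125) [0.5998 0.2744 0.1131]
knob 108 ((503.7780456542969, 286.56451416015625), (29.42516326904297, 33.70244598388672), 2.494927167892456) [0.5035 0.2848 0.1294]
```

View pics/c3.png

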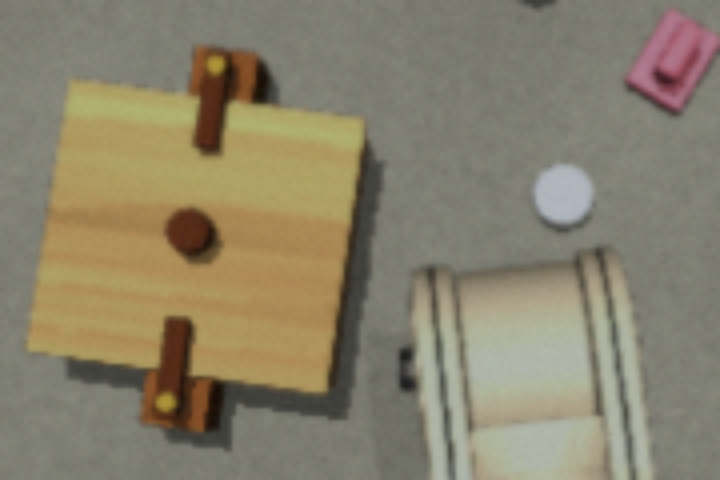

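The lid is home and flat, and both wings, at (210,105) and (175,360), lie across its edges within about 2° of square. The robot is clear, so I'll hand in.

```bash
python3 -c "
from station import close_job
print(close_job())"
```

```text
the job is handed in; nothing more can be done
None
```

I handed the job in at about 40 s on the robot's clock: both clay stamps stand in the box, the lid is back flat on the rim, and both turnbuttons are across it. No verdict came back.

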